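# Load a bench reader's bottle lane and snug its guide rail

## Task

Load the reagent lane: push the two amber bottles that stand before its mouth in between the guide rails, without tipping any, so that all three stand upright in single file behind the blue one-way pawl, with the leading bottle pressing the sprung end plunger in. Then roll the ribbed thumbwheel on the end block until the adjustable rail is snug against the bottles, and leave everything released. Do not ram the row hard against the end plunger, and leave the copper coil, hygrometer and pliers where they are.

Things in the scene. Friction and masses are not known exactly. Their poses are not given: they have to be found in the camera images.
- lane: fixed bottle lane of a reader: two straight guide rails 236 mm long, grey base strips outside them, end block, bridge across. No floor plate: bottles slide on the bench. Origin on the bench, on the axis at the mouth where the straight rails begin; x = direction of travel, y = to the left of it, z up. A full row has bottle centres at about x = 63, 130, 196 mm.
- rail_mouth (a point): point on the lane's axis at the mouth, z = 25 mm. Fixed rail: inner face at lane y = +35 mm; adjustable rail (robot's side): y = -36.5 mm when open. Lower bars z 14 to 36 mm, upper bars z 70 to 84 mm from x = 50 mm on. Both rails flare out before the mouth as low plates (z 14 to 36 mm), to about 66 mm from the axis at x = -68 mm. All slippery (friction 0.25).
- bridge (a point): centre of the underside of the grey reader bridge, z = 160 mm; it spans lane x 48 to 130 mm, y -114 to 80 mm; white reader head on top to z = 196 mm. It covers the last place of the row, so a hand that pushes a bottle home must lean back, out of the lane.
- bottle_a: amber 250 ml reagent bottle, blue cap, about 0.35 kg, upright; body 67 mm across up to z = 85 mm, 136 mm tall, cap 34 mm across. Origin: centre of underside, z up. Three alike, any order. One (any) starts in the lane part-way along; one on the bench near the lane's axis 15 to 19 cm before the mouth; one beside that, 9 to 12 cm off the axis on the robot's side.
- bottle_b: as bottle_a. Pushed below 45 mm it slides upright (friction about 0.6, so 2 N each), pushed high it tips. A hand held upright behind it meets its shoulder: lean the hand back, away from the bottle, by 30 to 45 degrees.
- bottle_c: as bottle_a. (A fourth such bottle far off at the left, behind the instruments, has no part in this.)
- pawl_nose (a point): nose of the blue one-way pawl when out: a leaf (z 42 to 60 mm) on the fixed rail, pivot at lane x = 14, y = 57 mm, nose at x = 34, y = 21 mm. A bottle pushed in folds it aside (2 to 3 N); when its centre has passed about lane x = 60 to 67 mm the pawl springs out behind it. This point does not move with the pawl.
- pawl (a joint): pawl angle, rad: 0 = standing out in the lane (sprung to this), about 0.58 = folded level with the rail.
- plunger (a joint): travel of the black sprung end plunger, m: 0 = free, grows as the leading bottle presses it in, hard stop at 0.018; 2 N to start, 4 N at 0.010. When the last bottle passes the pawl it reads about 0.008 to 0.013; pushing a full row then takes some 10 to 15 N in all.
- plunger_face (a point): centre of the plunger's round face (30 mm across), which looks at the bottles; lane x = 218 mm when free, z = 42 mm. Moves with it.
- wheel_crest (a point): top of the black rubbery ribbed thumbwheel (radius 26 mm, 12 mm wide, axis across the lane at lane x = 292 mm, z = 42 mm) that stands 8 mm out of a slot in the grey end block (lane x 240 to 342 mm, y -78 to 58 mm, top z = 60 mm); this point: lane x = 292, y = 0, z = 68 mm. One rib is white. Does not move.
- wheel (a joint): wheel angle, rad: 0 = rail open, at most 2.5; grows when the top of the wheel is rolled in lane +x (away from the bottles). It turns stiffly (2.3 N at the rim, more as the rail pushes the bottles over) and stays where left. Starts at 0 to 0.3. One stroke of a fingertip over its top, pressed on with 5 to 12 N, turns it up to about 1 rad.
- rail (a joint): how far the adjustable rail has closed, m: 0.003 per rad of the wheel; clear width of the lane = 0.0715 minus this. Snug against the bottles at about 0.005.
- copper_coil: coil of copper tube, 108 x 91 x 23 mm, lying flat, bystander; origin at the centre of its underside
- hygrometer: white digital thermo-hygrometer, 42 x 100 x 92 mm, bystander; origin at the centre of its underside
- pliers: needle-nose pliers with orange grips, 46 x 162 x 12 mm, lying flat, bystander; origin at the centre of its underside
There are look-alikes about, which are no part of the job. What is shaped like the bottle_b but turquoise or yellow is not meant.

How it is judged:
By the outcome, as a careful person would: the job done as asked, in the order asked, and still so for the second after the job is handed in, with the robot touching nothing.
It also fails if it takes over 72 s, if anything falls off the work surface, if the arm or the gripper's body presses on something with over 40 N, if the wrist force passes 120 N, or if a joint passes its speed limit or range.

## Robot

A 6-joint arm with a two-finger parallel gripper is mounted at the origin on a cart in front of the work surface, level with it; the furniture and walls round the work are solid. World frame = base frame: x ahead of the robot, y to its left, z up, the work surface at z = 0. Lengths are in m, angles in rad, forces in N, time in s.
With the tool pointing down it reaches from about 0.35 to 0.85 m from the base axis. Payload 8.1 kg.
Tool frame: the origin (TCP) lies midway between the tips of the shut fingers; the grasp point (between the pads) lies 19 mm behind it (ctrl.grasp_offset is the z of the grasp point in the tool frame, in m); z points along the fingers, y is the direction in which the jaws open and shut (so a half turn about z gives the same grasp; the last joint's range is limited). The gripper opens to 93 mm and grips with 3 to 60 N. Pads are 15 mm wide; open, the fingers measure 128 mm over their backs; the gripper's body (75 mm by 188 mm) begins 65 mm behind the grasp point.
Start: joints at [-1.433, 0.13, 1.488, -0, 1.523, -0.085], TCP at [0.133, -0.585, 0.219] pointing down, gripper open.
Joint ranges: [-2.96, 2.96], [-0.89, 2.26], [0.02, 2.5], [-1.34, 4.48], [0, 2.73], [-2.66, 2.66]. Speed limits (rad/s): [2.39, 2.39, 2.79, 3.14, 3.14, 3.14].

## Interface

Orientations are given as a unit quaternion [w, x, y, z].
In Python, from station import ctrl gives the robot as it stands. Calls block until the motion is done:
- ctrl.move_to(position, orientation): joint-space move of the TCP to a pose.
- ctrl.move_l(position, ori=None, max_speed=0.15, stop_force=None): straight line of the TCP; ori=None keeps the orientation; max_speed is the mean speed in m/s. With stop_force (N) it stops when the force on the tool has changed by that much, and returns True; else False.
- ctrl.move_j(angles): joint-space move.
- ctrl.move_gripper(opening, force=None): finger opening in m; force is the grip in N (None keeps the last); returns when the fingers have stopped.
- ctrl.sleep(seconds).
- ctrl.inverse_kinematics(position, orientation): joint angles nearest the present ones, or None.
- ctrl.read_state(): the state.
- ctrl.read_camera(name): name is "side" or "top"; returns a dict with "pixels" (480x640x3 uint8, red, green, blue), "camera_matrix" (3x3 intrinsics, pixels), "rvec" (rotation vector, rad) and "tvec" (3), from world to camera coordinates, as OpenCV has them. Camera axes: x right, y down, z forward; pixel columns grow to the right and rows downward; lengths in m; the calibration is good to about 2 mm. A picture is of the moment at which its call begins. There is no depth.
A pose or a line that the arm cannot do raises ctrl.Unreachable and nothing moves.
- ctrl.hand_in(): hands the job in, once; it reports no verdict.
The state is a dict: "time_s": time; "joint_positions": joint angles; "dq": joint speeds; "joint_torque": joint torques, N m; "ee_pos": TCP position; "tcp_rot": TCP orientation; "force": force on the tool from outside, world axes, zero at the start; "torque": the same for the moment, N m; "width": finger opening in m.
Only numpy, scipy, OpenCV 4.12 (cv2) and the standard library are available. Lean on these libraries where they do the work, as an engineer would, in place of code of your own. Each camera call takes 0.05 s, during which the arm holds its last target.

## Working session

There is one attempt and no reset: what is moved stays moved. The work goes in short steps, each a Python script; the robot and the scene stay as the last script left them, time stands still between calls to the robot, and variables do not carry over. Pictures are saved under pics/ and viewed, and the job is handed in when it is done.

```bash
ls; mkdir -p pics; python3 - <<'E'
from station import ctrl
import cv2,numpy as np
for n in("side","top"):
    c=ctrl.read_camera(n); cv2.imwrite(f"pics/{n}0.png",c["pixels"][:,:,::-1])
    R=cv2.Rodrigues(c["rvec"])[0]; print(n,c["camera_matrix"].tolist(),(-R.T@c["tvec"]).tolist(),R[2])
    np.savez(f"cal_{n}.npz",K=c["camera_matrix"],r=c["rvec"],t=c["tvec"])
s=ctrl.read_state();print(s["time_s"],s["ee_pos"],s["tcp_rot"],s["width"],ctrl.grasp_offset)
E
```

```text
pics
side [[554.0221029515453, 0.0, 322.39368969370906], [0.0, 554.0221029515453, 244.7957948206496], [0.0, 0.0, 1.0]] [0.9581831651167613, -0.5056405138363369, 0.9481175241931435] [-0.37105948  0.58548953 -0.72077519]
top [[535.4813619201475, 0.0, 315.9360724478957], [0.0, 535.4813619201475, 236.17800278706048], [0.0, 0.0, 1.0]] [0.2628302729426018, 0.15372327665344956, 1.3303914214918786] [ 0.22172764  0.01091593 -0.97504754]
0.1 [ 0.13251007 -0.58466121  0.21769885] [-8.30373078e-04  9.93800937e-01  1.11171069e-01 -3.42803451e-05] 0.09298735204343508 -0.0188
```

View pics/side0.png

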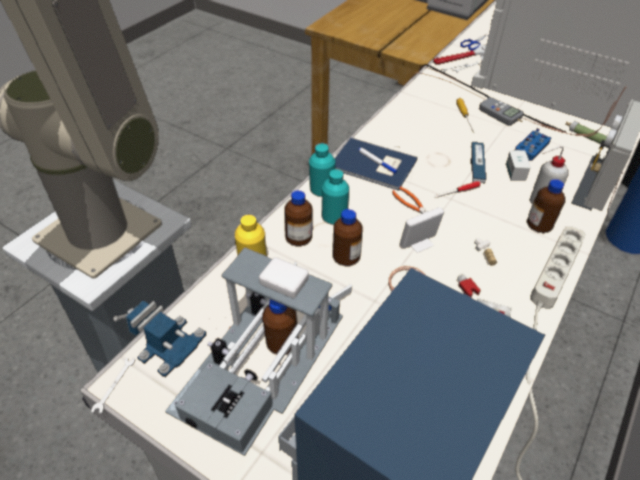

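View pics/top0.png

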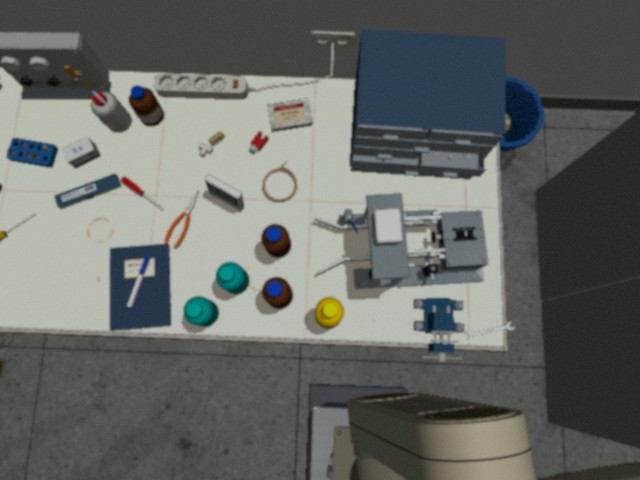

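Amber bottles are at top px (276,240) and (277,292), with a far one at (146,103) that has no part. Turquoise look-alikes are at (232,277) and (200,311), yellow at (329,312). The lane mouth is near px (345,245) and its end block near (463,245).

```bash
python3 - <<'E'
import cv2
a=cv2.imread("pics/top0.png")[170:350,180:520]; cv2.imwrite("pics/topc.png",cv2.resize(a,None,fx=2.35,fy=2.35,interpolation=2))
a=cv2.imread("pics/side0.png")[170:460,160:400]; cv2.imwrite("pics/sidec.png",cv2.resize(a[:200],None,fx=3,fy=3,interpolation=2)); cv2.imwrite("pics/sided.png",cv2.resize(a[90:],None,fx=3,fy=3,interpolation=2))
E
```

```text
(no output)
```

View pics/topc.png

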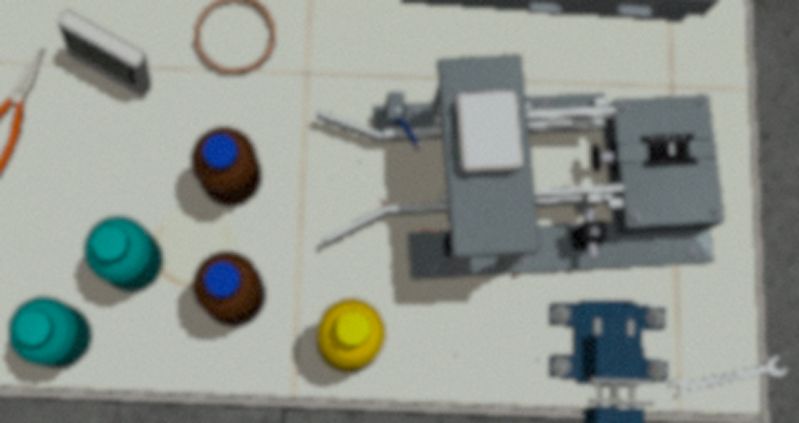

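View pics/sided.png

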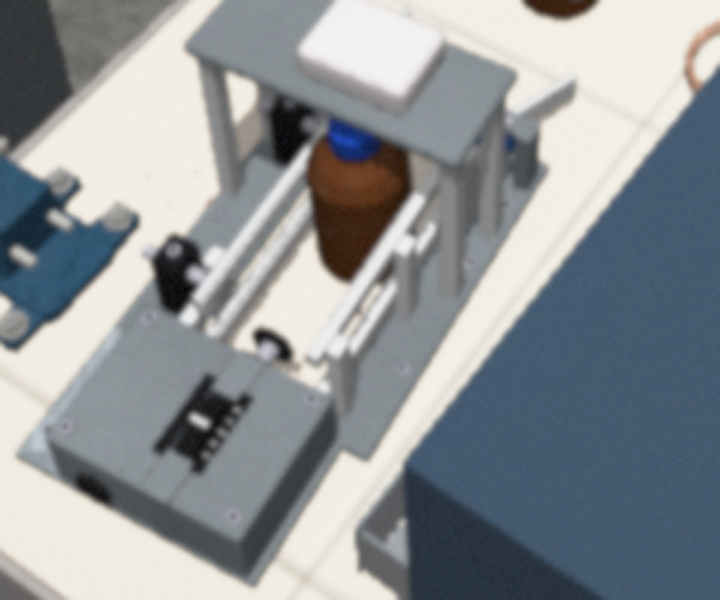

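```bash
cat > h.py <<'E'
import cv2,numpy as np
from scipy.optimize import least_squares
C={n:np.load(f"cal_{n}.npz") for n in("side","top")}
def proj(n,P):
    c=C[n]; return cv2.projectPoints(np.asarray(P,float).reshape(-1,1,3),c["r"],c["t"],c["K"],None)[0][:,0]
def ray(n,px,z):
    c=C[n]; R=cv2.Rodrigues(c["r"])[0]; o=-R.T@c["t"].ravel(); d=R.T@np.linalg.inv(c["K"])@np.array([px[0],px[1],1.]); return o+d*(z-o[2])/d[2]
def L2W(p,pose): # pose x,y,yaw
    p=np.atleast_2d(np.asarray(p,float)); c,s=np.cos(pose[2]),np.sin(pose[2])
    return np.c_[pose[0]+c*p[:,0]-s*p[:,1],pose[1]+s*p[:,0]+c*p[:,1],p[:,2]]
E
python3 - <<'E'
from h import *
T=lambda x,y:(180+x/2.35,170+y/2.35); S=lambda x,y:(160+x/3,260+y/3)
obs=[("top",(.240,.058,.06),T(612,99)),("top",(.342,.058,.06),T(708,97)),("top",(.342,-.078,.06),T(721,218)),("top",(.240,-.078,.06),T(626,227)),("top",(.292,0,.066),T(669,149)),
("top",(-.068,.066,.036),T(318,116)),("top",(-.068,-.066,.036),T(320,246)),
("side",(.342,.058,.06),S(241,531)),("side",(.24,.058,.06),S(336,397)),("side",(.342,-.078,.06),S(48,430)),("side",(.24,-.078,.06),S(138,318)),("side",(.292,0,.066),S(203,420))]
def f(p): return np.concatenate([proj(n,L2W(l,p))[0]-o for n,l,o in obs])
r=least_squares(f,[.45,0,-1.57],loss="soft_l1"); print(r.x, np.degrees(r.x[2])); print(f(r.x).reshape(-1,2).round(1))
# cap tops
for nm,a,b in(("axis",T(220,151),None),("off",T(222,279),None),("yellow",T(352,328),None),("turq",T(108,244),None)):
    w=ray("top",a,.136); q=w-np.r_[r.x[:2],0]; c,s=np.cos(r.x[2]),np.sin(r.x[2]); print(nm,w.round(3),"lane",(c*q[0]+s*q[1]).round(3),(-s*q[0]+c*q[1]).round(3),proj("side",w))
np.save("lane.npy",r.x)
a=cv2.imread("pics/side0.png")[170:290,200:400]; cv2.imwrite("pics/sidee.png",cv2.resize(a,None,fx=4,fy=4,interpolation=2))
E
```

```text
[ 0.54061998  0.09854048 -1.46873606] -84.15237734302319
[[-0.4  0.3]
 [-0.  -1.4]
 [ 2.   1.6]
 [ 0.1  0.5]
 [-0.   0.1]
 [-0.6  0.3]
 [ 2.  -2.8]
 [ 0.2  2.9]
 [ 0.1 -1.6]
 [-1.6  1.6]
 [ 2.8 -6.1]
 [ 0.2 -1.1]]
axis [0.535 0.264 0.136] lane -0.165 0.012 [[348.44359528 213.27594124]]
off [0.41  0.255 0.136] lane -0.169 -0.114 [[298.44236821 194.24609754]]
yellow [0.369 0.13  0.136] lane -0.049 -0.168 [[248.60801789 219.22983131]]
turq [0.44  0.366 0.136] lane -0.277 -0.073 [[336.15616375 172.82306614]]
```

View pics/sidee.png

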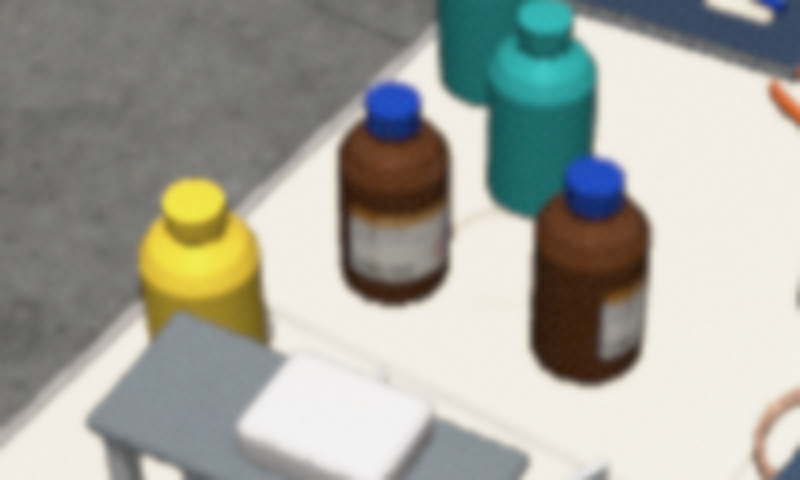

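```bash
cat > ov.py <<'E'
from h import *
import sys
p=np.load("lane.npy")
def ov(n,src,box,k,out,pose):
    a=cv2.imread(src)[box[1]:box[3],box[0]:box[2]]; a=cv2.resize(a,None,fx=k,fy=k,interpolation=2)
    def ln(pts,col):
        q=((proj(n,L2W(pts,pose))-box[:2]+.5)*k).round().astype(int); cv2.polylines(a,[q.reshape(-1,1,2)],False,col,1)
    ln([(.24,.058,.06),(.342,.058,.06),(.342,-.078,.06),(.24,-.078,.06),(.24,.058,.06)],(0,0,255))
    ln([(.048,.08,.16),(.13,.08,.16),(.13,-.114,.16),(.048,-.114,.16),(.048,.08,.16)],(0,255,0))
    for y in(.035,-.0365):
        ln([(0,y,.036),(.236,y,.036)],(255,0,255)); ln([(.05,y,.084),(.236,y,.084)],(255,0,255))
        ln([(0,y,.036),(-.068,.066*np.sign(y),.036)],(255,0,255))
    ln([(.014,.057,.06),(.034,.021,.06)],(0,255,255))
    ln([(.292,-.006,.068),(.292,.006,.068)],(0,0,255))
    cv2.imwrite(out,a)
E
python3 -c "
from ov import *
ov('top','pics/top0.png',(300,180,500,300),4,'pics/o1.png',p)
ov('side','pics/side0.png',(160,250,360,450),3,'pics/o2.png',p)"
```

```text
(no output)
```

View pics/o1.png

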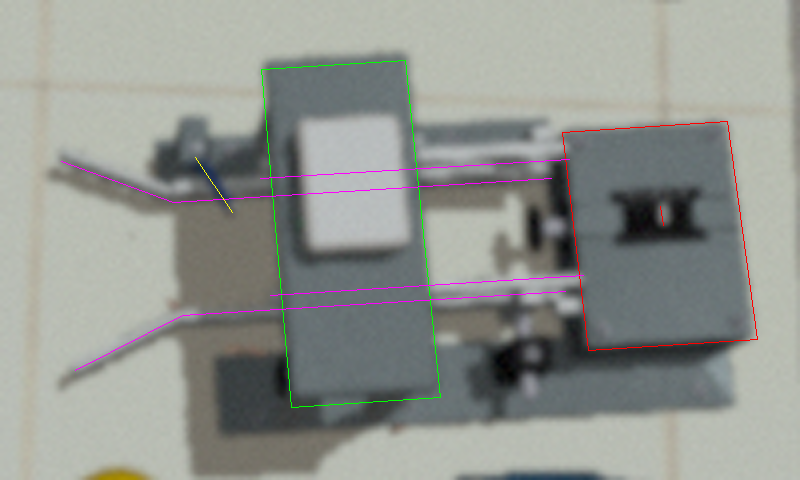

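View pics/o2.png

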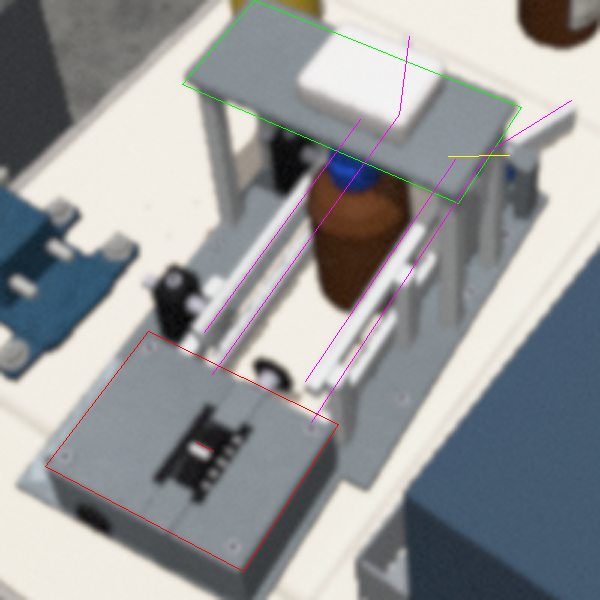

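```bash
python3 -c "
from ov import *
ov('top','pics/top0.png',(395,195,495,270),8,'pics/o3.png',p)
ov('top','pics/top0.png',(305,205,405,280),8,'pics/o4.png',p)
ov('side','pics/side0.png',(205,300,305,375),8,'pics/o5.png',p)"
```

```text
(no output)
```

View pics/o3.png

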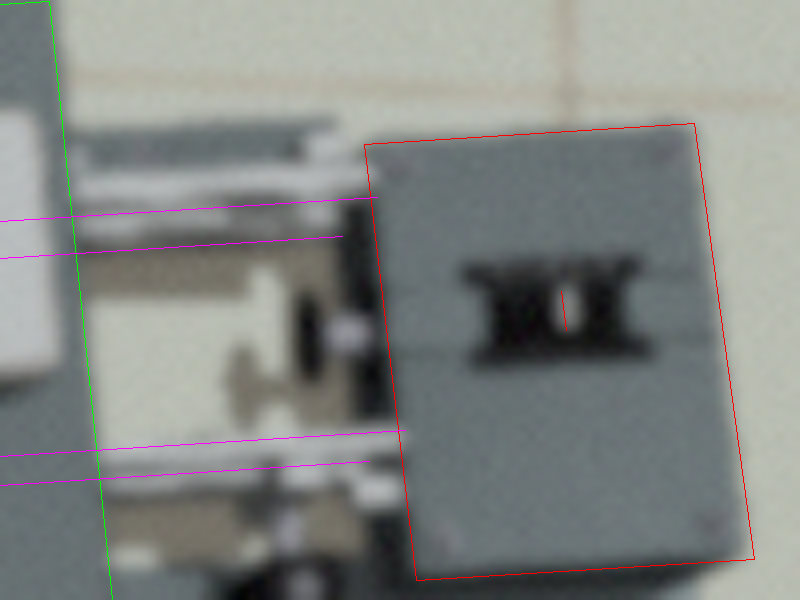

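View pics/o4.png

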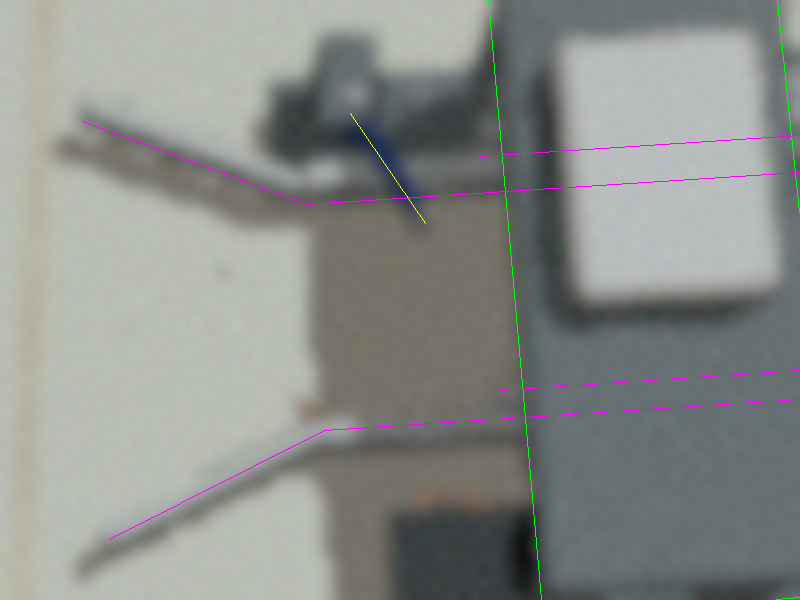

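View pics/o5.png

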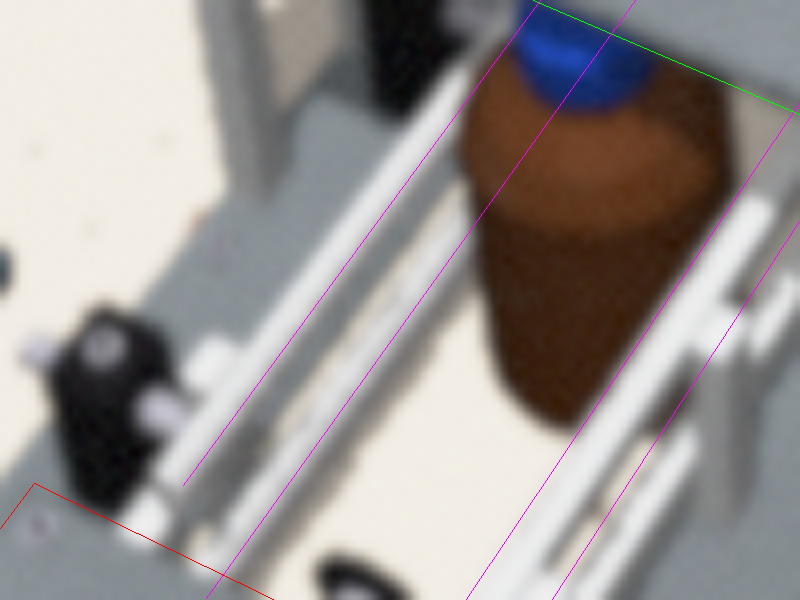

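```bash
cat >> h.py <<'E'
from scipy.spatial.transform import Rotation as Ro
POSE=np.load("lane.npy")
def W(x,y,z): return L2W((x,y,z),POSE)[0]
def ori(tilt_deg,jaw="y",flip=False):
    t=np.radians(tilt_deg); c,s=np.cos(POSE[2]),np.sin(POSE[2])
    lx=np.array([c,s,0]); ly=np.array([-s,c,0]); zt=np.sin(t)*lx-np.cos(t)*np.array([0,0,1.])
    yt=ly if jaw=="y" else np.cos(t)*lx+np.sin(t)*np.array([0,0,1.])
    if flip: yt=-yt
    M=np.c_[np.cross(yt,zt),yt,zt]; q=Ro.from_matrix(M).as_quat(); return np.r_[q[3],q[:3]]
E
python3 - <<'E'
from h import *
from station import ctrl
for nm,p,t,j in(("pickA",(-.165,.012,.106),0,"y"),("placeA",(-.01,0,.106),0,"y"),("pickB",(-.169,-.114,.106),0,"y"),("push0",(-.06,0,.025),40,"y"),("push0up",(-.11,0,.15),40,"y"),("push1",(.03,0,.025),40,"y"),("push1",(.03,0,.025),35,"y"),("wheel",(.292,0,.068),0,"y"),("wheel",(.292,0,.068),0,"x")):
    for f in(0,1):
        q=ctrl.inverse_kinematics(W(*p),ori(t,j,f)); print(nm,f,W(*p).round(3),None if q is None else np.round(q,2))
# bottle in lane
def inv(w):
    q=w-np.r_[POSE[:2],0]; c,s=np.cos(POSE[2]),np.sin(POSE[2]); return c*q[0]+s*q[1],-s*q[0]+c*q[1]
print("lane bottle base front",inv(ray("side",(205+570/8,300+430/8),0)))
for nm,a in(("A",(200+594/4,170+170/4)),("B",(200+392/4,170+92/4))): print(nm,ray("side",a,.136).round(4),np.round(inv(ray("side",a,.136)),4))
E
```

```text
pickA 0 [0.536 0.264 0.106] [ 0.37  0.2   1.62 -0.    1.32  0.27]
pickA 1 [0.536 0.264 0.106] None
placeA 0 [0.54  0.108 0.106] [ 0.11  0.08  1.75 -0.    1.31  0.  ]
placeA 1 [0.54  0.108 0.106] None
pickB 0 [0.41  0.255 0.106] [ 0.45 -0.11  1.94 -0.    1.31  0.35]
pickB 1 [0.41  0.255 0.106] None
push0 0 [0.535 0.158 0.025] [ 0.59  0.54  1.53 -0.61  1.46  0.68]
push0 1 [0.535 0.158 0.025] [ 0.59  0.54  1.53 -0.61  1.46 -2.47]
push0up 0 [0.529 0.208 0.15 ] [ 0.65  0.45  1.41 -0.58  1.68  0.6 ]
push0up 1 [0.529 0.208 0.15 ] [ 0.65  0.45  1.41 -0.58  1.68 -2.54]
push1 0 [0.544 0.069 0.025] [ 0.45  0.45  1.66 -0.66  1.37  0.6 ]
push1 1 [0.544 0.069 0.025] [ 0.45  0.45  1.66 -0.66  1.37 -2.54]
push1 0 [0.544 0.069 0.025] [ 0.41  0.39  1.7  -0.6   1.32  0.54]
push1 1 [0.544 0.069 0.025] [ 0.41  0.39  1.7  -0.6   1.32 -2.6 ]
wheel 0 [ 0.57  -0.192  0.068] [-0.41  0.25  1.63 -0.    1.26 -0.51]
wheel 1 [ 0.57  -0.192  0.068] [-0.41  0.25  1.63 -0.    1.26  2.63]
wheel 0 [ 0.57  -0.192  0.068] [-0.41  0.25  1.63 -0.    1.26  1.06]
wheel 1 [ 0.57  -0.192  0.068] [-0.41  0.25  1.63 -0.    1.26 -2.08]
lane bottle base front (np.float64(0.13879721713313015), np.float64(0.003401286364330224))
A [0.5342 0.2663 0.136 ] [-0.1675  0.0107]
B [0.4072 0.2582 0.136 ] [-0.1724 -0.1164]
```

Choice: ambers with blue caps at side px (348,213) and (298,193). These match the lane coordinates (-166,+12) and (-171,-115), which fit the description. I'll carry the axis bottle upright by its cap to the mouth, then push it in.

```bash
cat >> h.py <<'E'
def snap(ctrl,n,name):
    c=ctrl.read_camera(n); cv2.imwrite(f"pics/{name}.png",c["pixels"][:,:,::-1])
def st(ctrl,l=""):
    s=ctrl.read_state(); f=np.array(s["force"]); c,si=np.cos(POSE[2]),np.sin(POSE[2])
    q=np.array(s["ee_pos"])-np.r_[POSE[:2],0]
    print(l,"t",round(s["time_s"],2),"lane xyz",np.round([c*q[0]+si*q[1],-si*q[0]+c*q[1],q[2]],4),"F lane",np.round([c*f[0]+si*f[1],-si*f[0]+c*f[1],f[2]],1),"w",round(s["width"],4))
E
python3 - <<'E'
from h import *
from station import ctrl
o=ori(0)
ctrl.move_gripper(.06)
s=ctrl.read_state(); p=np.array(s["ee_pos"])
ctrl.move_l(p+[0,0,.06],max_speed=.3); st(ctrl,"up")
ctrl.move_to(W(-.166,.0115,.20),o); st(ctrl,"above")
ctrl.move_l(W(-.166,.0115,.106),max_speed=.2); st(ctrl,"down")
snap(ctrl,"side","pA")
E
python3 -c "
import cv2
a=cv2.imread('pics/pA.png')[110:290,240:460]; cv2.imwrite('pics/pAc.png',cv2.resize(a,None,fx=3,fy=3,interpolation=2))"
```

```text
up t 1.18 lane xyz [ 0.6399 -0.4755  0.2814] F lane [-0.1 -0.7 -0.3] w 0.0603
above t 4.48 lane xyz [-0.1653  0.0118  0.2001] F lane [ 0.8 -0.2  0.5] w 0.0601
down t 5.1 lane xyz [-0.1657  0.0114  0.1058] F lane [0.  0.1 0.6] w 0.0597
```

View pics/pAc.png

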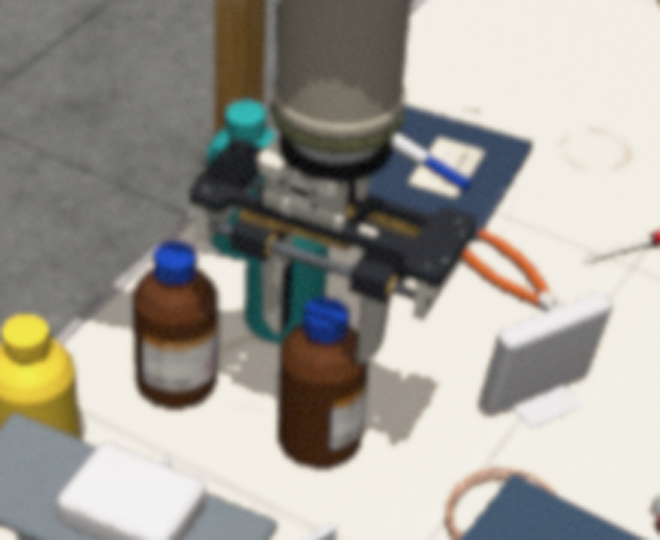

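```bash
python3 - <<'E'
from h import *
from station import ctrl
print(proj("side",W(-.166,.0115,.106)),proj("side",W(-.166,.0115-.03,.106)),proj("side",W(-.166,.0115+.03,.106)))
ctrl.move_gripper(.02,force=15); st(ctrl,"grip")
E
```

```text
[[347.91566274 223.09320524]] [[335.65365053 218.67672198]] [[360.36650637 227.57770106]]
grip t 5.51 lane xyz [-0.1661  0.0121  0.1068] F lane [-0.2  0.7  1.9] w 0.0495
```

```bash
python3 - <<'E'
from h import *
from station import ctrl
ctrl.move_gripper(.06)
ctrl.move_l(W(-.166,.0115,.118),max_speed=.1)
ctrl.move_gripper(.02,force=15); st(ctrl,"grip")
snap(ctrl,"side","pB"); 
E
python3 -c "
import cv2
a=cv2.imread('pics/pB.png')[150:290,270:430]; cv2.imwrite('pics/pBc.png',cv2.resize(a,None,fx=4,fy=4,interpolation=2))"
```

```text
grip t 6.73 lane xyz [-0.1659  0.0113  0.1176] F lane [-0.1  1.  -1.9] w 0.0373
```

View pics/pBc.png

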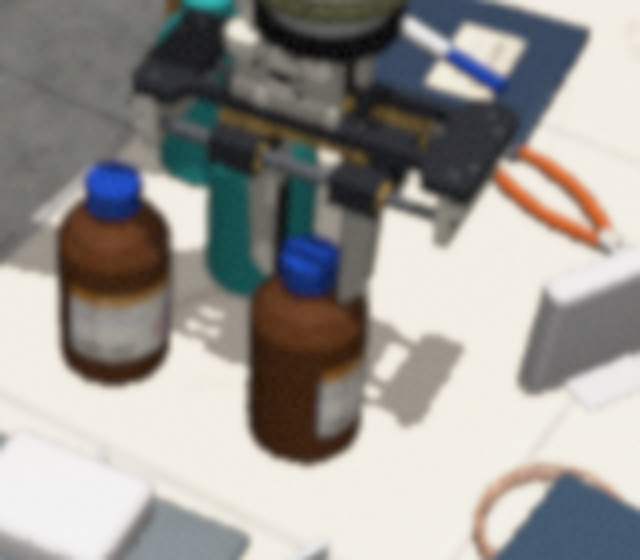

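```bash
python3 - <<'E'
from h import *
from station import ctrl
ctrl.move_gripper(.05)
ctrl.move_l(W(-.166,.0115,.1225),max_speed=.1)
ctrl.move_gripper(.02,force=20); st(ctrl,"grip")
ctrl.sleep(.2); st(ctrl)
ctrl.move_l(W(-.166,.0115,.1275),max_speed=.05); st(ctrl,"lift")
snap(ctrl,"side","pC"); 
E
python3 -c "
import cv2
a=cv2.imread('pics/pC.png')[150:290,270:430]; cv2.imwrite('pics/pCc.png',cv2.resize(a,None,fx=4,fy=4,interpolation=2))"
```

```text
grip t 7.93 lane xyz [-0.166   0.0114  0.1224] F lane [-0.8  0.1  0.1] w 0.0336
 t 8.13 lane xyz [-0.166   0.0114  0.1224] F lane [-0.1 -0.2 -0.8] w 0.0334
lift t 8.38 lane xyz [-0.166   0.0116  0.1277] F lane [-0.3  0.1 -2.6] w 0.0332
```

View pics/pCc.png

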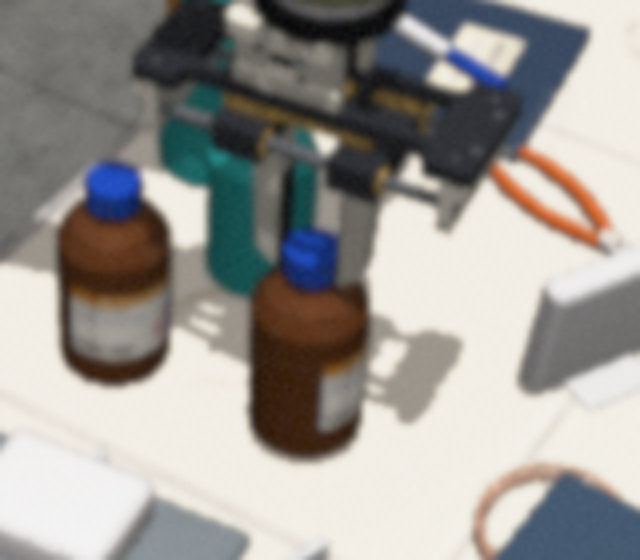

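```bash
python3 - <<'E'
from h import *
from station import ctrl
ctrl.move_l(W(-.005,-.001,.1275),max_speed=.12); st(ctrl,"over")
ctrl.move_l(W(-.005,-.001,.1222),max_speed=.03,stop_force=6); st(ctrl,"down")
ctrl.move_gripper(.055); 
ctrl.move_l(W(-.005,-.001,.22),max_speed=.25); st(ctrl,"up")
ctrl.move_gripper(.0)
ctrl.move_to(W(-.13,0,.16),ori(40)); st(ctrl,"pre")
snap(ctrl,"side","p4");snap(ctrl,"top","p5")
E
```

```text
over t 9.93 lane xyz [-0.0056 -0.001   0.1275] F lane [-0.   0.1 -2.7] w 0.0336
down t 10.18 lane xyz [-0.0056 -0.0004  0.122 ] F lane [-0.6  1.6  3.2] w 0.0337
up t 11.32 lane xyz [-0.005  -0.0006  0.2208] F lane [-0.1 -1.  -1.6] w 0.0553
pre t 13.05 lane xyz [-0.1309 -0.0003  0.1593] F lane [ 0.5  0.1 -0.4] w 0.0004
```

View pics/p4.png

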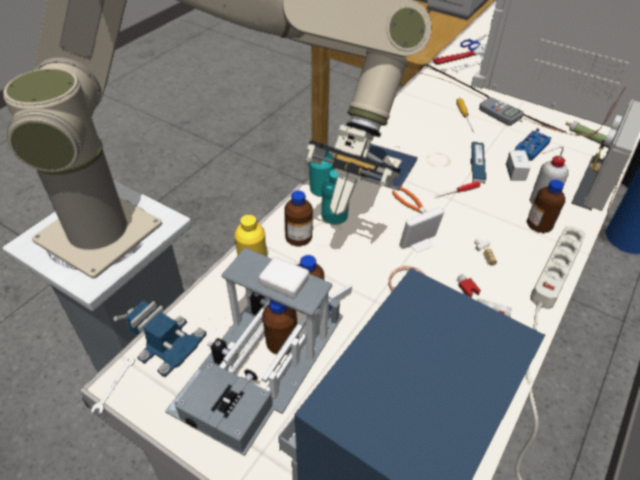

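View pics/p5.png

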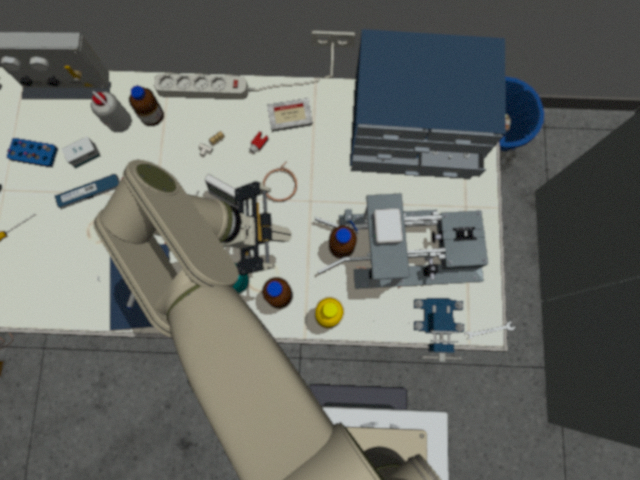

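```bash
python3 - <<'E'
from h import *
from station import ctrl
o=ori(35)
ctrl.move_to(W(-.052,.006,.15),o); st(ctrl,"pre")
snap(ctrl,"side","p6")
E
```

```text
pre t 13.57 lane xyz [-0.049   0.0066  0.1517] F lane [-0.  -0.2  0.1] w 0.0004
```

View pics/p6.png

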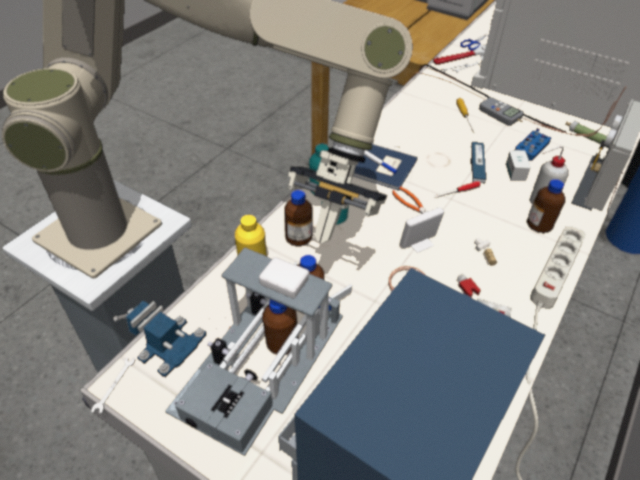

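```bash
python3 - <<'E'
from h import *
from station import ctrl
print(ctrl.move_l(W(-.052,.006,.025),max_speed=.12,stop_force=8)); st(ctrl,"down")
for x in(-.04,-.02,0.0,.006):
    r=ctrl.move_l(W(x,-.0005 if x>-.03 else .003,.025),max_speed=.04,stop_force=15); st(ctrl,f"push {x} {r}")
    if r: break
snap(ctrl,"side","p7");snap(ctrl,"top","p8")
E
python3 -c "
import cv2
a=cv2.imread('pics/p7.png')[170:370,200:420]; b=cv2.imread('pics/p8.png')[170:300,270:500]
cv2.imwrite('pics/p7c.png',cv2.resize(a,None,fx=3,fy=3,interpolation=2));cv2.imwrite('pics/p8c.png',cv2.resize(b,None,fx=3.4,fy=3.4,interpolation=2))"
```

```text
False
down t 14.81 lane xyz [-0.0523  0.0068  0.026 ] F lane [-0.3 -0.2  1. ] w 0.0004
push -0.04 False t 15.27 lane xyz [-0.0397  0.0031  0.0253] F lane [-1.   0.2  0.3] w 0.0006
push -0.02 False t 15.93 lane xyz [-0.0196 -0.0007  0.025 ] F lane [-1.7 -0.4  1.4] w 0.0007
push 0.0 False t 16.57 lane xyz [ 0.0001 -0.0005  0.025 ] F lane [-2.5  0.3  1. ] w 0.0007
push 0.006 False t 16.88 lane xyz [ 0.0058 -0.0004  0.025 ] F lane [-3.5  0.6  1. ] w 0.0005
```

View pics/p7c.png

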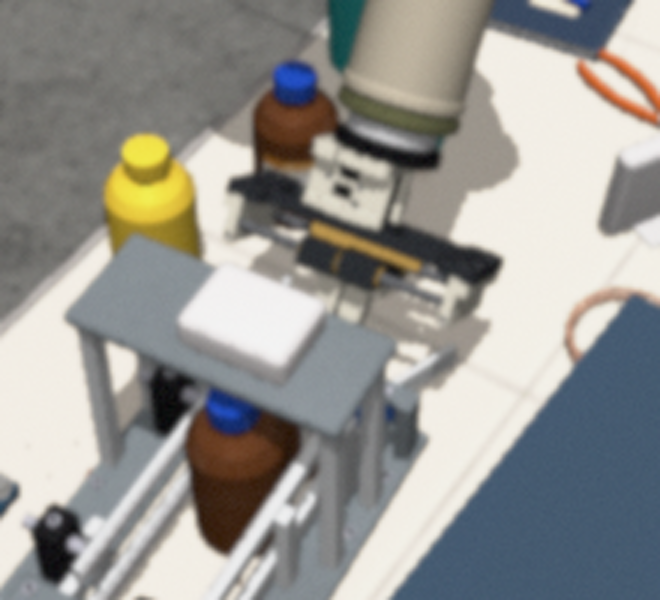

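View pics/p8c.png

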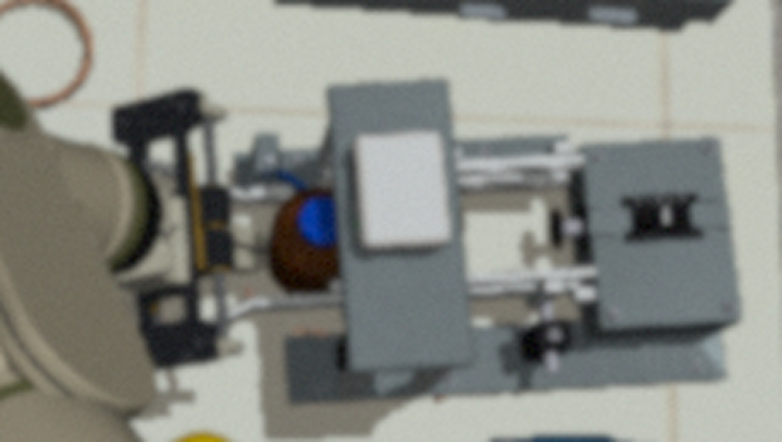

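```bash
python3 - <<'E'
from h import *
from station import ctrl
w=ray("top",(270+318/3.4,170+221/3.4),.136); q=w-np.r_[POSE[:2],0]; c,s=np.cos(POSE[2]),np.sin(POSE[2]); print("A at lane",(c*q[0]+s*q[1]).round(4),(-s*q[0]+c*q[1]).round(4))
ctrl.move_l(W(-.035,0,.03),max_speed=.12); 
ctrl.move_l(W(-.05,0.004,.17),max_speed=.25)
ctrl.move_l(W(-.09,-.03,.23),max_speed=.25)
ctrl.move_gripper(.055)
ctrl.move_to(W(-.171,-.115,.19),ori(0)); st(ctrl,"above")
ctrl.move_l(W(-.171,-.115,.1225),max_speed=.15,stop_force=8); st(ctrl,"down")
snap(ctrl,"top","p9");snap(ctrl,"side","p10")
ctrl.move_gripper(.02,force=20); st(ctrl,"grip")
E
python3 -c "
import cv2
a=cv2.imread('pics/p10.png')[130:270,230:390]; 
cv2.imwrite('pics/p10c.png',cv2.resize(a,None,fx=4,fy=4,interpolation=2))"
```

```text
A at lane 0.04 -0.0035
above t 20.23 lane xyz [-0.1697 -0.1146  0.1906] F lane [0.8 0.2 1.2] w 0.0552
down t 20.82 lane xyz [-0.1712 -0.1147  0.1226] F lane [ 0.4 -0.5  1.1] w 0.0549
grip t 21.41 lane xyz [-0.1711 -0.1145  0.1231] F lane [0.1 1.3 3. ] w 0.033
```

View pics/p10c.png

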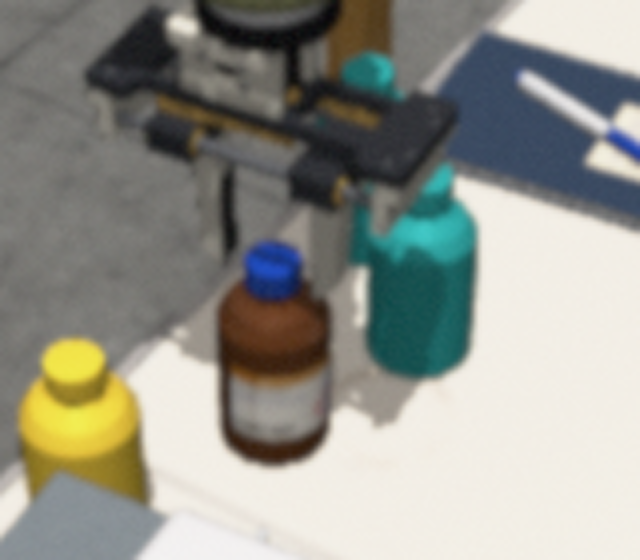

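```bash
python3 - <<'E'
from h import *
from station import ctrl
ctrl.move_l(W(-.171,-.115,.1285),max_speed=.05); st(ctrl,"lift")
ctrl.move_l(W(-.16,-.001,.1285),max_speed=.12)
ctrl.move_l(W(-.045,-.001,.1285),max_speed=.12); st(ctrl,"over")
ctrl.move_l(W(-.045,-.001,.1222),max_speed=.03,stop_force=6); st(ctrl,"down")
ctrl.move_gripper(.055)
ctrl.move_l(W(-.045,-.001,.20),max_speed=.25)
ctrl.move_gripper(0)
ctrl.move_to(W(-.10,.004,.15),ori(35)); st(ctrl,"pre")
snap(ctrl,"side","p11");snap(ctrl,"top","p12")
E
python3 -c "
import cv2
a=cv2.imread('pics/p11.png')[150:350,180:400]; b=cv2.imread('pics/p12.png')[170:300,270:500]
cv2.imwrite('pics/p11c.png',cv2.resize(a,None,fx=3,fy=3,interpolation=2));cv2.imwrite('pics/p12c.png',cv2.resize(b,None,fx=3.4,fy=3.4,interpolation=2))"
```

```text
lift t 21.68 lane xyz [-0.1709 -0.1153  0.1283] F lane [ 0.3 -0.2 -4.2] w 0.0333
over t 23.89 lane xyz [-0.0456 -0.001   0.1285] F lane [-0.6 -0.9 -4.2] w 0.033
down t 24.16 lane xyz [-0.0458 -0.0003  0.1226] F lane [0.2 1.3 3.2] w 0.0338
pre t 26.79 lane xyz [-0.1013  0.0034  0.1488] F lane [0.2 0.9 0.9] w 0.0002
```

View pics/p11c.png

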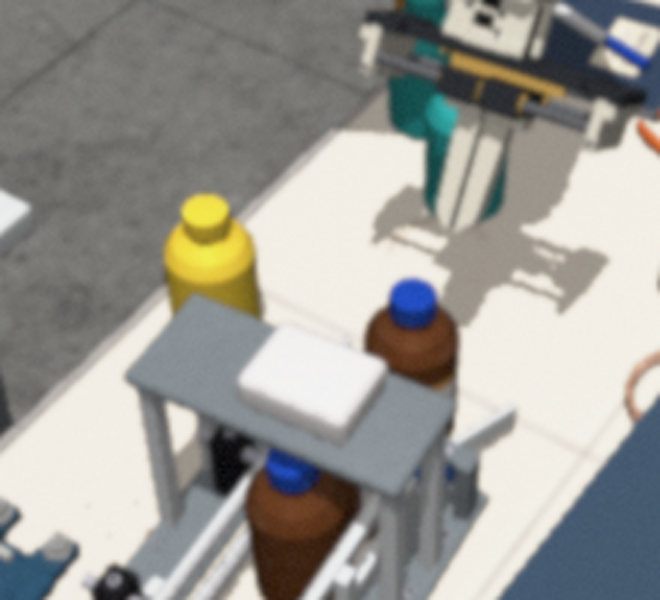

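View pics/p12c.png

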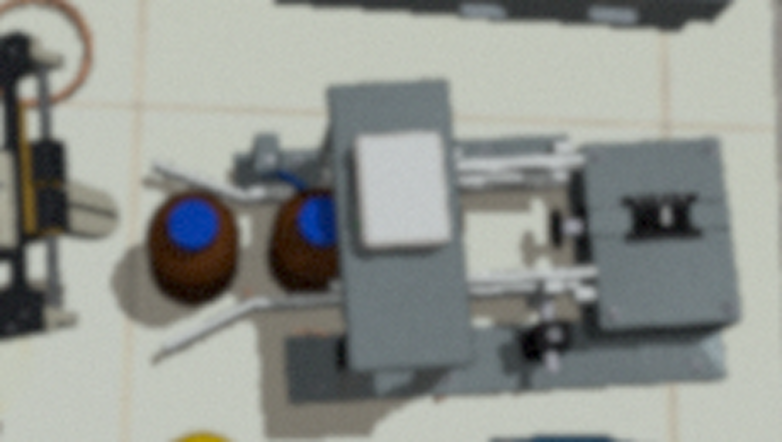

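```bash
python3 - <<'E'
from h import *
from station import ctrl
print(ctrl.move_l(W(-.098,.003,.025),max_speed=.15,stop_force=8)); st(ctrl,"down")
for x,v in((-.07,.06),(-.03,.06),(-.01,.04),(.0,.03),(.008,.025),(.014,.02)):
    r=ctrl.move_l(W(x,-.0005,.025),max_speed=v,stop_force=22); st(ctrl,f"push {x} {r}")
    if r: break
snap(ctrl,"side","p13");snap(ctrl,"top","p14")
E
python3 -c "
import cv2
a=cv2.imread('pics/p13.png')[240:400,180:340]; b=cv2.imread('pics/p14.png')[170:300,270:500]
cv2.imwrite('pics/p13c.png',cv2.resize(a,None,fx=4,fy=4,interpolation=2)[:600]);cv2.imwrite('pics/p14c.png',cv2.resize(b,None,fx=3.4,fy=3.4,interpolation=2))"
```

```text
False
down t 27.88 lane xyz [-0.0983  0.0039  0.0262] F lane [-1.2 -0.2  0.3] w 0.0006
push -0.07 False t 28.49 lane xyz [-0.0695 -0.0006  0.0251] F lane [-0.  -0.2 -0.4] w 0.0006
push -0.03 False t 29.31 lane xyz [-0.0303 -0.0001  0.025 ] F lane [-4.7  0.9  0. ] w 0.0003
push -0.01 False t 29.96 lane xyz [-0.0106 -0.0001  0.0251] F lane [-7.5  0.6  0.5] w 0.0
push 0.0 False t 30.44 lane xyz [-0.0008  0.0001  0.0251] F lane [-7.6  1.4  0.5] w 0.0005
push 0.008 False t 30.91 lane xyz [0.0072 0.0002 0.0252] F lane [-6.7  0.6  1.6] w 0.0004
push 0.014 False t 31.36 lane xyz [0.0131 0.0003 0.0252] F lane [-8.   1.2  1.1] w 0.0005
```

View pics/p13c.png

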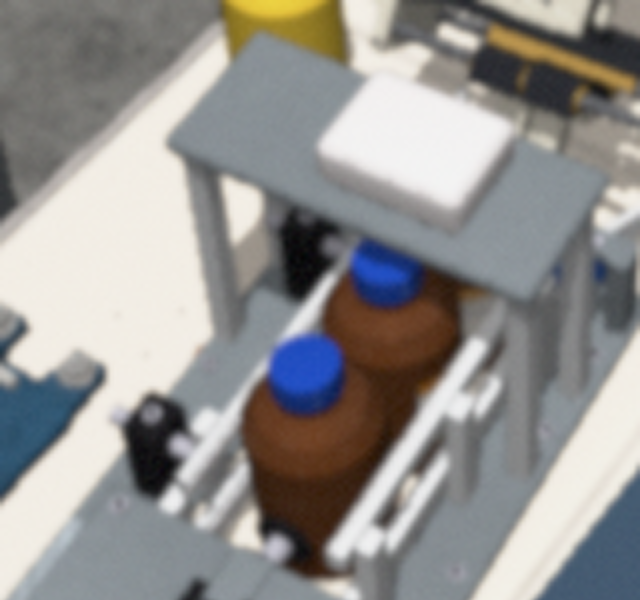

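View pics/p14c.png

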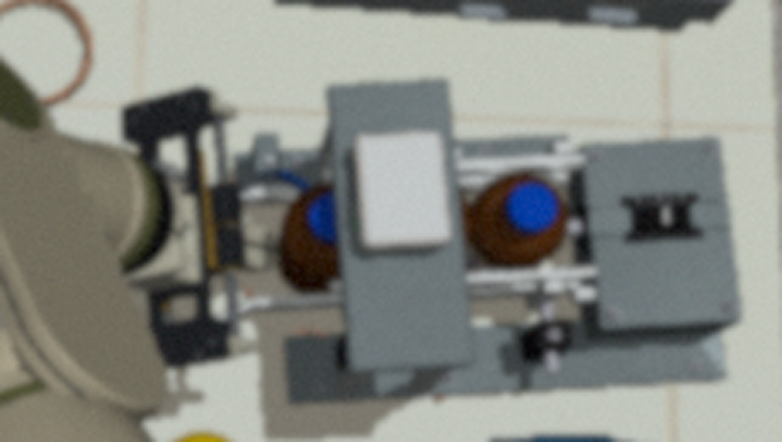

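```bash
cat >> h.py <<'E'
def toplane(px,z=.136):
    w=ray("top",px,z); q=w-np.r_[POSE[:2],0]; c,s=np.cos(POSE[2]),np.sin(POSE[2]); return (c*q[0]+s*q[1]).round(4),(-s*q[0]+c*q[1]).round(4)
E
python3 - <<'E'
from h import *
from station import ctrl
print(toplane((270+532/3.4,170+206/3.4)))
for x in(.017,.020,.0225):
    r=ctrl.move_l(W(x,-.0005,.025),max_speed=.02,stop_force=22); st(ctrl,f"push {x} {r}")
    snap(ctrl,"top",f"q{int(x*1e4)}")
E
python3 -c "
import cv2,numpy as np
b=[cv2.resize(cv2.imread(f'pics/q{n}.png')[190:260,330:460],None,fx=4,fy=4,interpolation=2) for n in(170,200,225)]
cv2.imwrite('pics/qq.png',np.vstack(b[1:]))"
```

```text
(np.float64(0.1848), np.float64(-0.0024))
push 0.017 False t 31.76 lane xyz [0.0159 0.0006 0.0253] F lane [-8.3  1.4  1.4] w 0.0004
push 0.02 False t 32.11 lane xyz [0.0186 0.0006 0.0253] F lane [-10.6   1.6   0.7] w 0.0003
push 0.0225 False t 32.43 lane xyz [0.0209 0.0007 0.0252] F lane [-9.9  2.4  0.7] w 0.0006
```

View pics/qq.png

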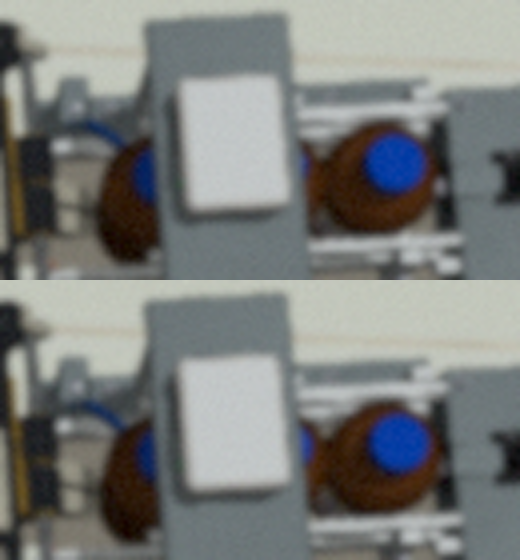

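```bash
python3 - <<'E'
from h import *
from station import ctrl
print(toplane((430,230.6)))
for x in(.0245,.0265,.0285):
    r=ctrl.move_l(W(x,-.001,.025),max_speed=.02,stop_force=20); st(ctrl,f"push {x} {r}")
    snap(ctrl,"top",f"q{int(x*1e4)}")
E
python3 -c "
import cv2,numpy as np
b=[cv2.resize(cv2.imread(f'pics/q{n}.png')[200:250,330:460],None,fx=4,fy=4,interpolation=2) for n in(245,265,285)]
cv2.imwrite('pics/qr.png',np.vstack(b))"
```

```text
(np.float64(0.1929), np.float64(-0.003))
push 0.0245 False t 32.73 lane xyz [0.0233 0.0006 0.0255] F lane [-6.2  4.5 -0.3] w 0.0006
push 0.0265 False t 33.03 lane xyz [0.0248 0.0007 0.0254] F lane [-10.3   4.3  -0.1] w 0.0005
push 0.0285 False t 33.33 lane xyz [0.0267 0.0004 0.0253] F lane [-11.3   2.4   0.1] w 0.0005
```

View pics/qr.png

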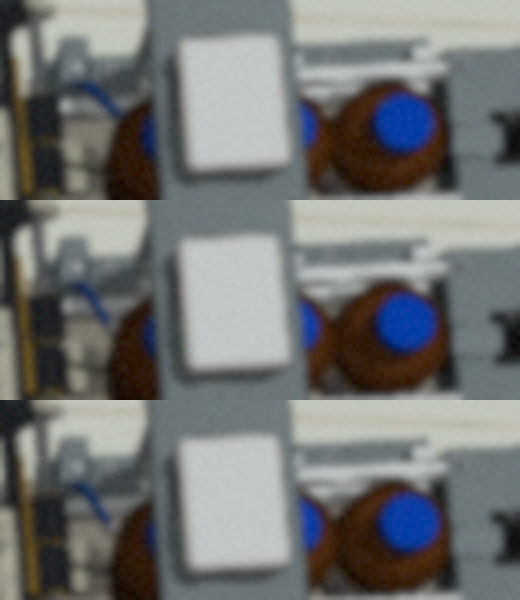

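Pawl is out behind the third bottle. Its nose is at px (357,230), the same as in the first picture. Backing off to check.

```bash
python3 - <<'E'
from h import *
from station import ctrl
ctrl.move_l(W(.015,-.001,.025),max_speed=.03); st(ctrl)
ctrl.move_l(W(-.05,0,.03),max_speed=.15)
ctrl.move_l(W(-.09,0,.2),max_speed=.25); st(ctrl)
snap(ctrl,"top","r1");snap(ctrl,"side","r2")
E
python3 -c "
import cv2
a=cv2.imread('pics/r2.png')[260:410,180:340]; b=cv2.imread('pics/r1.png')[190:290,320:480]
cv2.imwrite('pics/r2c.png',cv2.resize(a,None,fx=4,fy=4,interpolation=2));cv2.imwrite('pics/r1c.png',cv2.resize(b,None,fx=5,fy=5,interpolation=2))"
```

```text
t 33.98 lane xyz [ 0.0152 -0.0012  0.0249] F lane [ 0.4 -0.4 -0.3] w 0.0004
 t 35.42 lane xyz [-0.0891 -0.0008  0.1984] F lane [ 0.  -0.8 -1.3] w 0.0004
```

View pics/r1c.png

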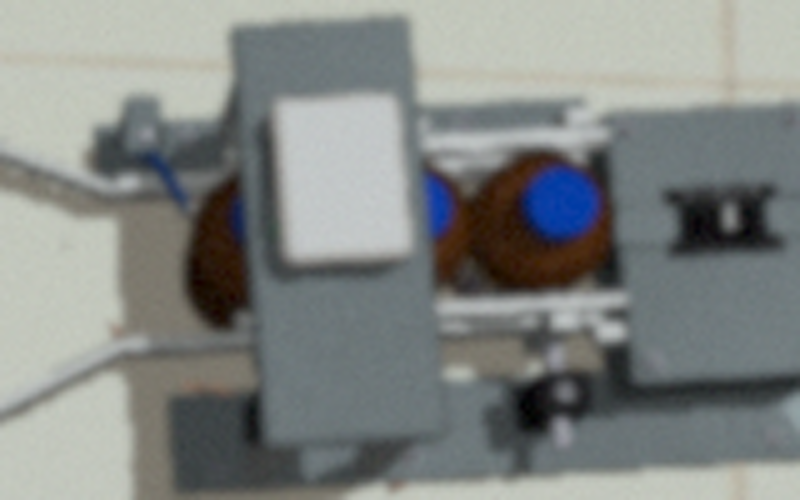

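View pics/r2c.png

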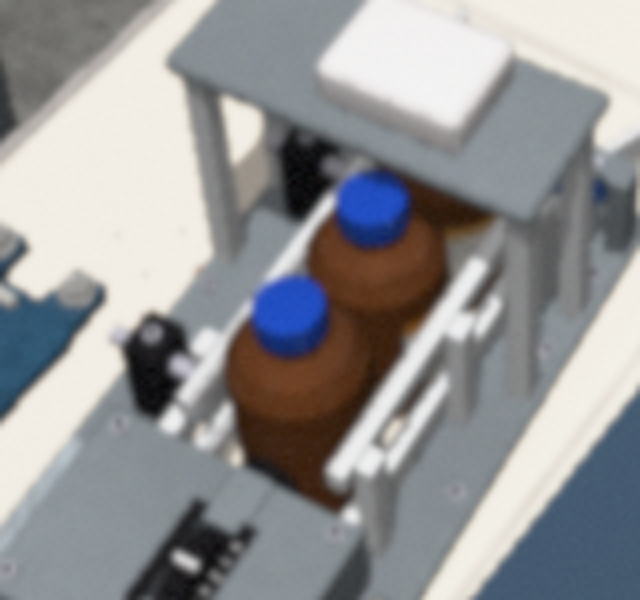

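```bash
cat > wh.py <<'E'
from h import *
from station import ctrl
def zs(dx): 
    e=max(0,abs(dx)-.0075); return .042+np.sqrt(.026**2-e*e)
def touch(dx=-.014,f=4):
    ctrl.move_l(W(.292+dx,0,zs(dx)+.006),max_speed=.15)
    s0=np.array(ctrl.read_state()["force"])
    r=ctrl.move_l(W(.292+dx,0,zs(dx)-.006),max_speed=.015,stop_force=f); st(ctrl,f"touch {r}")
    return r,ctrl.read_state()["ee_pos"][2]-zs(dx)
def stroke(off,press,dxs,v=.03,fs=None):
    for dx in dxs:
        r=ctrl.move_l(W(.292+dx,0,zs(dx)+off-press),max_speed=v,stop_force=fs); st(ctrl,f"dx {dx*1e3:.0f} {r}")
        if r: break
    s=ctrl.read_state()
def up():
    p=np.array(ctrl.read_state()["ee_pos"]); ctrl.move_l(p+[0,0,.03],max_speed=.15)
E
python3 - <<'E'
from wh import *
ctrl.move_l(W(-.05,0,.30),max_speed=.3)
ctrl.move_to(W(.278,0,.22),ori(0)); st(ctrl,"above")
r,off=touch(); print(r,off)
E
```

```text
above t 37.33 lane xyz [2.767e-01 1.000e-04 2.193e-01] F lane [-0.7  0.8  0.2] w 0.0005
touch True t 39.02 lane xyz [2.778e-01 1.000e-04 6.560e-02] F lane [-1.8 -0.4  5.7] w 0.0005
True -0.0015388534475010013
```

```bash
python3 - <<'E'
from wh import *
snap(ctrl,"side","w0")
st(ctrl)
stroke(-.0015,.0012,(-.010,-.006,-.002,.002))
snap(ctrl,"side","w1")
E
python3 -c "
import cv2,numpy as np
b=[cv2.resize(cv2.imread(f'pics/{n}.png')[350:450,160:290],None,fx=4,fy=4,interpolation=2)[:300] for n in('w0','w1')]
cv2.imwrite('pics/w01.png',np.vstack(b))"
```

```text
t 39.07 lane xyz [2.778e-01 1.000e-04 6.560e-02] F lane [-1.2  0.5  4.6] w 0.0009
dx -10 False t 39.36 lane xyz [0.2812 0.0003 0.0665] F lane [-6.4 -4.8 13.1] w 0.0006
dx -6 False t 39.64 lane xyz [0.2858 0.0004 0.0674] F lane [-5.6 -7.2 17.5] w 0.0004
dx -2 False t 39.92 lane xyz [0.2906 0.0004 0.0677] F lane [-3.4 -7.6 18.2] w 0.0006
dx 2 False t 40.21 lane xyz [0.2946 0.0005 0.0677] F lane [-3.5 -7.5 17.5] w 0.0008
```

View pics/w01.png

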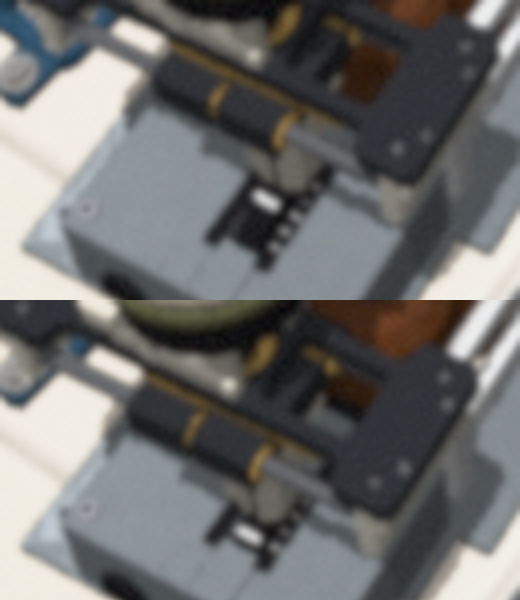

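```bash
python3 - <<'E'
from wh import *
stroke(0,.0015,(.006,.010,.014,.017))
up(); ctrl.move_l(W(.275,0,.12),max_speed=.2)
snap(ctrl,"side","w2");snap(ctrl,"top","w3")
E
python3 -c "
import cv2,numpy as np
b=[cv2.resize(cv2.imread(f'pics/{n}.png')[320:450,160:310],None,fx=4,fy=4,interpolation=2) for n in('w2',)]
cv2.imwrite('pics/w2c.png',np.vstack(b))"
```

```text
dx 6 False t 40.55 lane xyz [0.2982 0.0004 0.0678] F lane [-2.5 -3.5 11.5] w 0.0005
dx 10 False t 40.83 lane xyz [0.3022 0.0004 0.0675] F lane [-1.7 -3.5  9. ] w 0.0004
dx 14 False t 41.12 lane xyz [0.3064 0.0006 0.0667] F lane [-0.6 -1.6  6.8] w 0.0006
dx 17 False t 41.38 lane xyz [0.3094 0.0006 0.0656] F lane [-0.8 -0.3  5.2] w 0.0003
```

View pics/w2c.png

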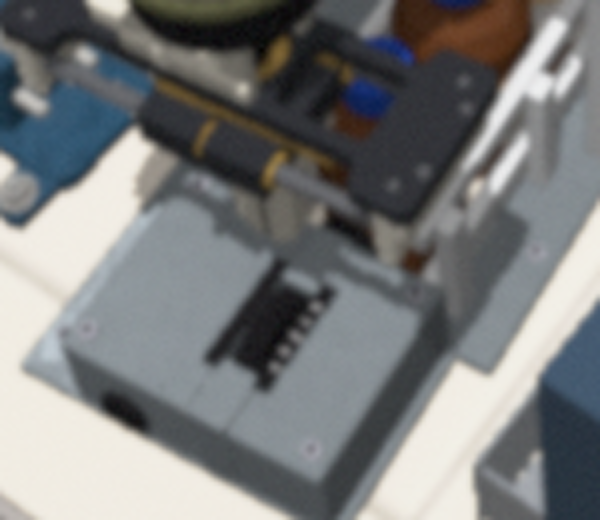

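```bash
python3 - <<'E'
from wh import *
ctrl.move_l(W(.278,0,.075),max_speed=.15); st(ctrl)
stroke(0,.0012,(-.014,),v=.04)
stroke(0,.0018,(-.010,-.007,-.004,-.001,.002))
snap(ctrl,"top","w4");snap(ctrl,"side","w5")
E
python3 -c "
import cv2,numpy as np
b=[cv2.resize(cv2.imread(f'pics/{n}.png')[205:270,390:490],None,fx=4,fy=4,interpolation=2) for n in('r1','w3','w4')]
cv2.imwrite('pics/w345.png',np.vstack(b))"
```

```text
t 42.64 lane xyz [ 0.278  -0.0008  0.0741] F lane [-0.1 -0.6 -0.2] w 0.0006
dx -14 False t 43.02 lane xyz [0.2783 0.0009 0.0669] F lane [-1.   1.6  2.5] w 0.0005
dx -10 False t 43.3 lane xyz [0.2818 0.0008 0.0674] F lane [-4.9 -0.4  7.4] w 0.0003
dx -7 False t 43.55 lane xyz [0.2849 0.0009 0.0678] F lane [-4.  -1.2  9.6] w 0.0003
dx -4 False t 43.8 lane xyz [0.2882 0.0008 0.0679] F lane [-4.3 -2.2 10.7] w 0.0003
dx -1 False t 44.05 lane xyz [0.2911 0.0009 0.0679] F lane [-3.3 -1.2 10.1] w -0.0
dx 2 False t 44.3 lane xyz [0.2936 0.0009 0.0679] F lane [-5.6 -1.8 10.7] w 0.0005
```

View pics/w345.png

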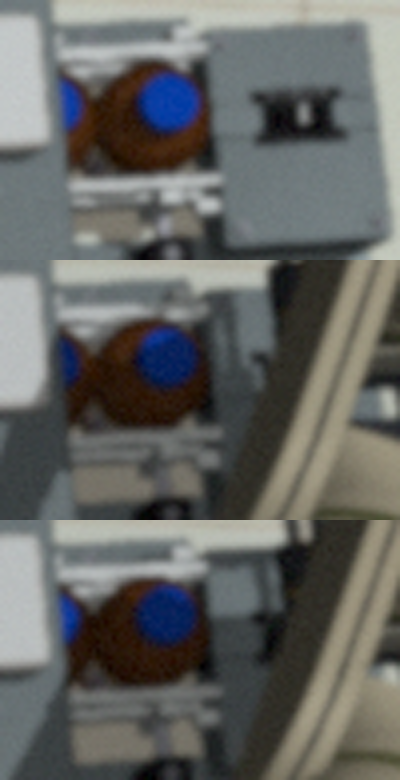

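```bash
python3 - <<'E'
from wh import *
stroke(0,.0019,(.004,.006,.008))
snap(ctrl,"side","w6")
E
python3 -c "
import cv2,numpy as np
b=[cv2.resize(cv2.imread(f'pics/{n}.png')[285:385,200:290],None,fx=4,fy=4,interpolation=2) for n in('r2','w2','w5','w6')]
cv2.imwrite('pics/w56.png',np.vstack([np.hstack(b[:2]),np.hstack(b[2:])])[:, :800])"
```

```text
dx 4 False t 44.65 lane xyz [0.2951 0.0009 0.0679] F lane [-7.2 -2.4 13.1] w 0.0002
dx 6 False t 44.9 lane xyz [0.2968 0.0009 0.0678] F lane [-9.9 -2.2 12.7] w 0.0002
dx 8 False t 45.15 lane xyz [0.2982 0.0009 0.0678] F lane [-10.8  -1.9  13.9] w 0.0003
```

View pics/w56.png

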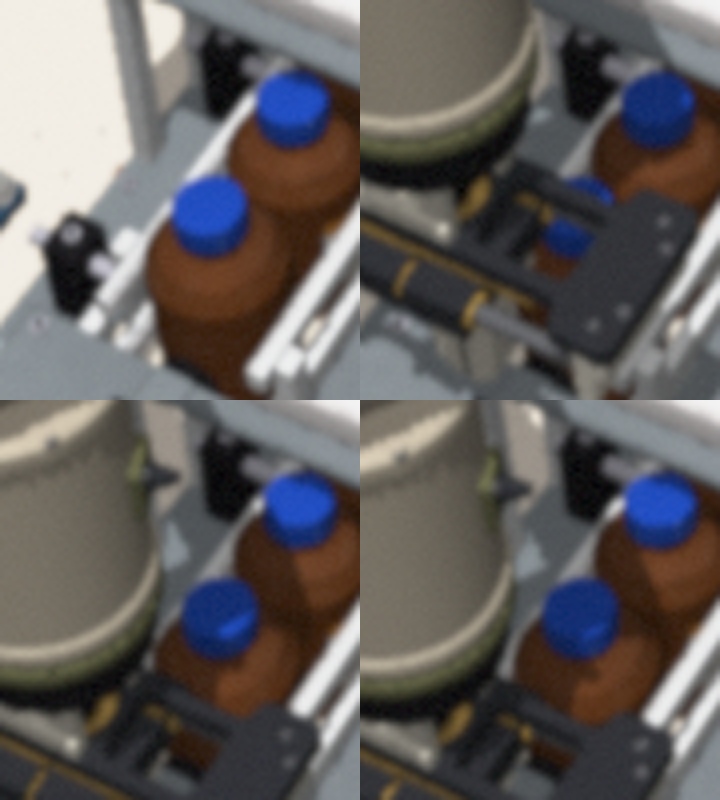

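Tangential force rose from 3.5 to 10.8 N while the travel stalled, so the rail is snug. Releasing and inspecting.

```bash
python3 - <<'E'
from wh import *
up(); 
p=np.array(ctrl.read_state()["ee_pos"]); ctrl.move_l(p+[0,0,.16],max_speed=.25)
ctrl.move_to([.30,-.50,.30],ori(0)); st(ctrl)
snap(ctrl,"side","x1");snap(ctrl,"top","x2")
E
python3 -c "
import cv2,numpy as np
b=[cv2.resize(cv2.imread(f'pics/{n}.png')[190:280,320:490],None,fx=4,fy=4,interpolation=2)[:300] for n in('r1','x2')]
cv2.imwrite('pics/x2c.png',np.vstack(b))
b=[cv2.resize(cv2.imread(f'pics/{n}.png')[250:400,190:290],None,fx=4,fy=4,interpolation=2) for n in('r2','x1')]
cv2.imwrite('pics/x1c.png',np.hstack(b))"
```

```text
t 47.86 lane xyz [ 0.5703 -0.2994  0.2996] F lane [-0.5  0.4  0.1] w 0.0006
```

View pics/x2c.png

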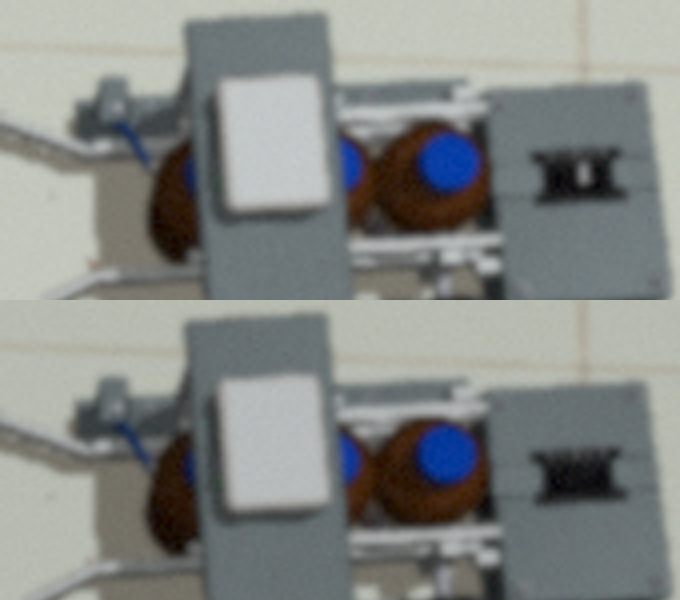

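View pics/x1c.png

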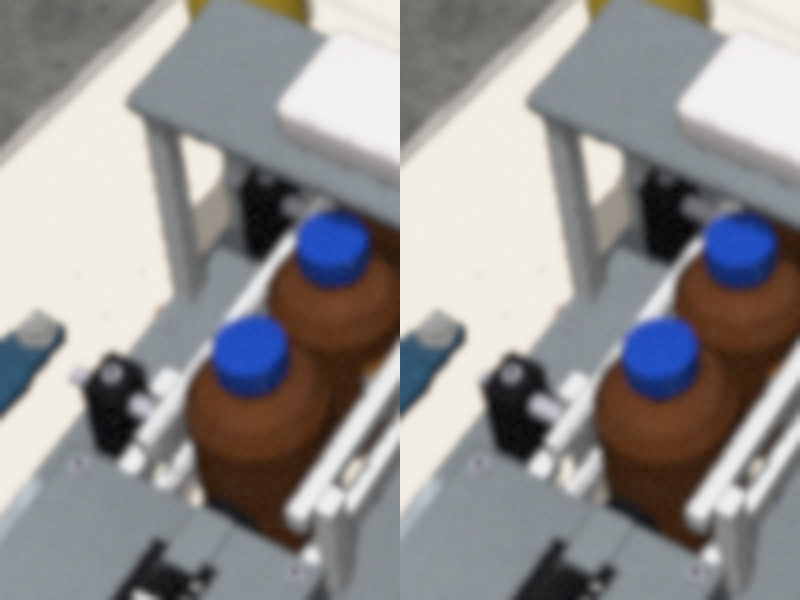

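View pics/x2.png

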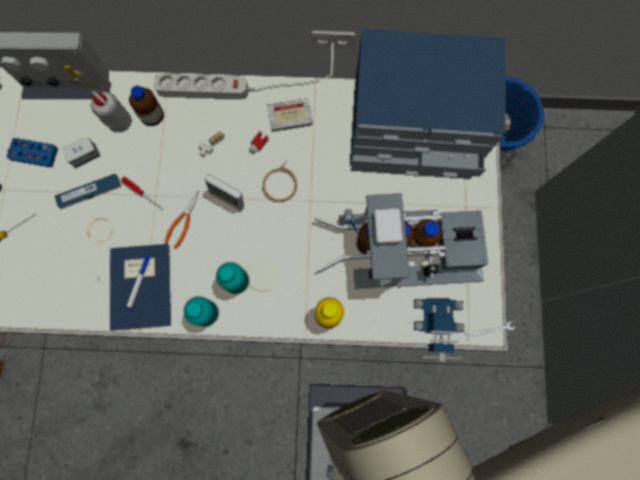

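```bash
python3 - <<'E'
from station import ctrl
print(ctrl.hand_in())
E
```

```text
the job is handed in; nothing more can be done
None
```

The lane is loaded: all three amber bottles stand upright in single file behind the blue pawl. The adjustable rail is snug against them, and the robot is clear of everything. I handed the job in at about 48 s; no verdict came back.

- **Placing:** I lifted the two loose bottles 5–6 mm by their caps and set them upright in the mouth, rather than sliding them there. I then pushed each one in low, with the hand leaned back 35°. My first two grips on the first bottle landed on its shoulder, so I raised the hand and gripped again; the bottle did not tip.
- **Row and plunger:** The last push peaked at about 11 N at the points I logged, and I stopped about 2 mm of travel after the pawl was seen to be out. With the hand withdrawn, the pawl stood behind the third bottle and the lead bottle's centre was near lane x = 0.197 m. That puts the plunger in by about 12 mm, worked out from the bottle's position because the plunger itself is hidden.
- **Thumbwheel:** I gave it two strokes. In the second, the force along the lane rose from about 3.5 N to 10.8 N as the rail came up against the bottles, and I stopped there. The pictures suggest the rail closed by roughly 5 mm, but the wheel and rail values cannot be read directly.
- **Outside the asked range:** In part of the first stroke I pressed the wheel with up to 18 N, above the suggested 5–12 N, and up to 14 N at the end of the second.
- **Calibration:** The two cameras disagreed on the lane position by about 2 mm either way, which did not affect the work.
- **Bystanders:** The copper coil, hygrometer and pliers look unmoved in the last top picture.

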